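# Gauge a label roll in a bench caliper

### The arm

A 6-joint arm with a two-finger parallel gripper is mounted at the origin on a cart in front of the work surface, level with it; the furniture and walls round the work are solid. World frame = base frame: x ahead of the robot, y to its left, z up, the work surface at z = 0. Lengths are in mm, angles in rad, forces in N, time in s.
With the tool pointing down it reaches from about 250 to 725 mm from the base axis. Payload 9.7 kg.
Tool frame: the origin (TCP) lies on the centre line of the jaws, within the pads' length; the fingertips stand 14 mm ahead of it and the grasp point (between the pads) lies 5 mm behind it; z points along the fingers, y is the line along which they close (so a half turn about z gives the same grasp; the last joint's range is limited). The gripper opens to 85 mm and grips with 20 to 120 N. Pads are 22 mm wide; open, the fingers measure 114 mm over their backs; the gripper's body (76 mm by 85 mm) begins 54 mm behind the grasp point. The pads swing forward as they close: fully open they stand 13 mm farther back than shut.
Start: joints at [-1.35, 0.087, 0.176, 1.66, 0, 1.571], TCP at [120.453, -536.645, 209.784] pointing down, gripper open.
Joint ranges: [-3.13, 3.13], [-0.85, 1.81], [-1.15, 1.24], [-2.2, 2.28], [-1.44, 1.52], [-3.14, 3.14]. Speed limits (rad/s): [2.22, 2.22, 2.57, 3.14, 3.14, 3.14].

### API

Orientations are given as [roll, pitch, yaw] about the fixed x, y, z axes, in that order (R = Rz(yaw) Ry(pitch) Rx(roll)).
In Python, from station import bot gives the robot as it stands.
- The arm moves only by the tool servo_tool, never from a script. Its arguments are lists of equal length, an entry for each row: "translation": the shift along the tool's x, y, z in units of 50 mm (1.0 is 50 mm), a list of three; "rotation": the turn, a rotation vector about the tool's x, y, z in units of 10 degrees (1.0 is 10 degrees), a list of three. A call has 1 to 12 rows; each row is the pose to reach, as a shift and turn from the pose commanded when the call began, along the tool's axes at that moment; what a row does not reach only later rows make up. A row lasts 1/8 s, in which the tool goes at most 62.5 mm and 10.7 degrees, less where a joint would pass 70% of its speed; a pose out of reach is approached as far as the arm can. A call with a gripper value outside its range is refused whole. "grip" is the opening, from -1 (shut) to 1 (fully open), set as the call begins (left out, the last holds). The fingers move at their own pace and stop on an object; "force" is the grip in N (left out, the last holds). Time passes only in rows, so rows that repeat a pose let the fingers close. It gives the time, the measured TCP pose, the force, the opening and the grip force at its end, in the units of the state.
- bot.read_state(): the state, without advancing time (a new reading comes with each control period).
- bot.get_image(name): name is "side" or "top" or "wrist"; returns (picture, depth): 384x512x3 uint8, red, green, blue; 384x512 float32, mm along the optical axis (not along the pixel's ray), 0 where there is no reading.
- bot.calibration(name): a dict with "fx", "fy", "cx", "cy" (pixels), "R" (3x3) and "t" (3): a world point X has camera coordinates R X + t; the wrist camera has in their place "mount" (4x4, takes a point from camera to tool coordinates, whose origin is the TCP and whose axes are the flange's). Camera axes: x right, y down, z forward; pixel columns grow to the right and rows downward; lengths in mm; the calibration is good to about 2 mm. A picture is of the moment at which its call begins: read the wrist's pose just before it. calibration takes no time and is no camera call.
- bot.job_done(): hands the job in; it is judged then, once.
Trained networks look in the newest picture that a camera, given by its name, has taken for a name from the list of things; names that differ only in an ending like _2 or _b are one class to them, and where a whole thing is asked for, a point or a joint stands for the part that bears it (a point fixed in the world has none). Each returns a list of dicts, best first, with "confidence" (0 to 1); they miss things now and then, are a little off and sometimes report something else, mostly with a low value. They report only what shows in the picture. A call takes as long as a camera call. They do not tell look-alikes from the thing itself.
- bot.trace(camera, target): "mask" (384x512 bool, what is visible of it) and "extent" ([left, top, right, bottom] in pixels, round what is visible of it).
The state is a dict: "clock": time; "q": joint angles; "joint_velocities": joint speeds; "joint_torque": joint torques, N m; "tcp_pos": TCP position; "ee_rot": TCP orientation; "force": force on the tool from outside, world axes, zero at the start; "torque": the same for the moment, N m; "opening": finger opening in mm; "finger_force": force on a finger pad.
Only numpy, scipy, OpenCV 4.12 (cv2) and the standard library are available. Lean on these libraries where they do the work, as an engineer would, in place of code of your own. Each camera call takes 0.05 s, during which the arm holds its last target. There are 200 camera calls.

### The job

Measure the white label roll with the steel bench caliper: bring the roll, lying flat on the worktop, into the open mouth between the two jaws, then slide the movable jaw shut by its black sprung thumb block until both jaws bear on the roll with a clear but gentle pressure (some 5 to 15 N). Let go and leave the roll flat between the jaws, with the jaws closed on it. Do not disturb the other things on the bench.

Things in the scene. Friction and masses are not known exactly. Their poses are not given: they have to be found in the camera images.
- caliper: bench caliper, fixed: steel beam (x -139 to +85 mm, y -15 to +15 mm, top 24 mm high). Origin on the worktop under the beam's centre line; x runs along the beam away from the robot to the fixed jaw, y the way both jaws reach (robot's left), z up. The jaws reach to y = +90 mm, are 18 mm thick and 30 mm high; the mouth between them is open above and at its +y end, its floor is the bare worktop.
- fixed_jaw: fixed jaw of the caliper, at the beam's far end. Origin on the worktop on the beam's centre line, in the plane of the jaw's inner face, 60 mm along +x from the caliper's origin; same axes as the caliper. The jaw lies on the +x side of that plane. A cap on the beam there is 39 mm high.
- moving_jaw: movable jaw, a flat steel blade on the carriage. Origin on the worktop on the beam's centre line, in the plane of the jaw's inner face; axes as the caliper's. Jaw and carriage lie on the -x side of that plane. The carriage is 60 mm long, 42 mm wide, its deck 35 mm above the worktop, with a stop block 56 mm high between thumb block and jaw plane.
- carriage (a joint): slide of the carriage with the moving jaw along the beam, in m: 0 = mouth fully open, 120 mm between the inner faces; grows as it closes, gap = 0.120 - value. It moves with about 2 N of friction and stays where it is left.
- thumb (a joint): travel of the sprung thumb block relative to the carriage, towards the fixed jaw, in m: 0 = at rest, 0.012 = at its stop. The spring gives way above about 2 N and adds 1.5 N per mm (about 20 N at the stop), so pushing the block drives the carriage and its travel shows the force. It springs back when let go.
- thumb_face (a point): centre of the pushed face of the thumb block (it looks along the caliper's -x), 58 mm above the worktop, over the beam's centre line. The block is black plastic, 14 mm thick along x, 40 mm wide along y, standing 36 to 80 mm above the worktop on the carriage. Pushing it along the caliper's +x closes the jaws. It travels with the carriage.
- label_roll: white roll of labels with a cardboard core, loose, lying flat on the worktop beside the caliper on its +y side; outer diameter 66 mm, 26 mm high, 0.06 to 0.13 kg. Origin at the centre of its underside, z up. To be gauged its centre must lie 43 to 83 mm from the beam's centre line (48 mm when it touches the beam).
- tape_roll: bystander: beige tape roll lying flat, 69 mm across, 19 mm high. Origin at the centre of its underside.
- timer: bystander: white timer, 39 x 68 x 62 mm. Origin at the centre of its underside.
- marker: bystander: marker pen lying on the worktop on the far (-y) side of the caliper, 133 mm long along its own y, 12 mm thick. Origin at the centre of its underside.
- forceps: bystander: steel forceps lying flat, 144 mm long along their own y, 9 mm high. Origin at the centre of the underside.
There are look-alikes about, which are no part of the job. What is shaped like the label_roll but pink or yellow is not meant.

How it is judged:
By the outcome, as a careful person would: the job done as asked, in the order asked, and still so for the second after the job is handed in, with the robot touching nothing.
It also fails if it takes over 54 s, if anything falls off the work surface, if the arm or the gripper's body presses on something with over 40 N, if the wrist force passes 120 N, or if a joint passes its speed limit or range.

## Working session

There is one attempt and no reset: what is moved stays moved. The work goes in short steps, Python scripts to look and compute and a tool call to move; the robot and the scene stay as the last step left them, time stands still between calls to the robot, and variables do not carry over. Pictures are saved under pics/ and viewed, at most 10 in all, crops included, and the job is handed in when it is done.

Besides the shell and the picture viewer there is one more tool, called after "Call:" by a JSON object that holds its "fn" and its "kwargs", one argument or row to a line. servo_tool: Moves the arm, as the interface text tells. Its arguments: {"type":"object","properties":{"translation":{"type":"array"},"rotation":{"type":"array"},"grip":{"type":"number"},"force":{"type":"number"}},"required":["translation","rotation"]}

```bash
mkdir -p pics; cat > h.py <<'E'
import numpy as np, cv2
from station import bot
from scipy.spatial.transform import Rotation as Ro
def cloud(name, depth):
    c=bot.calibration(name); v,u=np.mgrid[0:384,0:512]
    z=depth.astype(float); P=np.stack([(u-c['cx'])/c['fx']*z,(v-c['cy'])/c['fy']*z,z],-1)
    if 'R' in c: return (P-np.array(c['t']))@np.array(c['R'])
    M=np.array(c['mount']); s=bot.read_state()
    P=P@M[:3,:3].T+M[:3,3]
    return P@Ro.from_euler('xyz',s['ee_rot']).as_matrix().T+np.array(s['tcp_pos'])
E
python3 - <<'E'
from h import *
s=bot.read_state(); print(s['tcp_pos'],s['ee_rot'],s['opening'],s['clock'])
pics=[]
for n in ['top','side']:
    im,d=bot.get_image(n); C=cloud(n,d); np.save(n+'.npy',C)
    cv2.imwrite(f'pics/{n}1.png',im[:,:,::-1])
    for t in ['label_roll','caliper','fixed_jaw','moving_jaw','thumb_face','tape_roll','timer','marker','forceps']:
        for r in bot.trace(n,t)[:3]:
            m=r['mask']&(d>0)
            if m.sum()<5: continue
            p=C[m]; print(n,t,round(r['confidence'],2),r['extent'],np.median(p,0).round(),np.percentile(p,2,0).round(),np.percentile(p,98,0).round(), np.median(im[m],0))
E
```

```text
[ 120.4149131  -536.38090997  209.06073357] [-3.14021399e+00 -3.86446300e-05  2.20800080e-01] 85.48455386113774 0.0
top label_roll 0.56 [217.7, 202.9, 238.3, 221.0] [457. 121.  26.] [427.  89.  12.] [486. 150.  31.] [181. 132. 148.]
top label_roll 0.52 [245.9, 215.7, 264.0, 234.0] [412.  32.  26.] [384.   2.  20.] [442.  60.  31.] [181. 185.  12.]
top label_roll 0.51 [265.7, 183.7, 286.1, 206.2] [512. -39.  25.] [481. -70.  -2.] [548.  -7.  30.] [168. 173. 175.]
top caliper 0.55 [295.0, 169.7, 333.9, 234.7] [ 483. -194.   28.] [ 398. -228.    4.] [ 603. -114.   80.] [120. 125. 129.]
top fixed_jaw 0.68 [293.7, 170.8, 325.0, 179.9] [ 593. -152.   30.] [ 581. -205.    0.] [ 608. -103.   41.] [124. 131. 137.]
top moving_jaw 0.52 [294.7, 209.2, 318.9, 213.9] [ 460. -158.   29.] [ 448. -188.   -3.] [ 479. -118.   36.] [136. 144. 151.]
top thumb_face 0.54 [318.2, 212.2, 336.2, 218.4] [ 442. -206.   78.] [ 436. -225.   43.] [ 453. -189.   83.] [46. 46. 48.]
top tape_roll 0.66 [360.1, 225.0, 389.8, 225.8] [ 424. -361.   10.] [ 419. -429.    6.] [ 427. -323.   16.] [165. 171. 171.]
top tape_ro
[... 944 characters left out ...]
 0.63 [263.3, 261.5, 288.1, 295.6] [477. 345.  25.] [450. 318.   0.] [502. 365.  62.] [160. 159. 155.]
side moving_jaw 0.42 [268.2, 184.6, 278.8, 198.7] [ 459. -138.   26.] [ 448. -189.    5.] [ 473. -112.   30.] [133.5 133.  135.5]
side tape_roll 0.62 [264.1, 245.8, 292.5, 268.2] [460. 221.  13.] [430. 163.  -2.] [495. 260.  20.] [165.5 162.5 144. ]
side tape_roll 0.26 [249.2, 197.7, 271.3, 213.5] [511. -17.  23.] [481. -63.   1.] [540.  -1.  27.] [158. 156. 148.]
side timer 0.65 [262.9, 263.3, 292.8, 297.8] [475. 345.  28.] [448. 319.   1.] [500. 365.  62.] [157.  155.  153.5]
side forceps 0.61 [174.6, 298.6, 230.2, 321.1] [653. 411.   4.] [592. 378.  -2.] [708. 443.  10.] [138. 136. 135.]
```

View pics/top1.png

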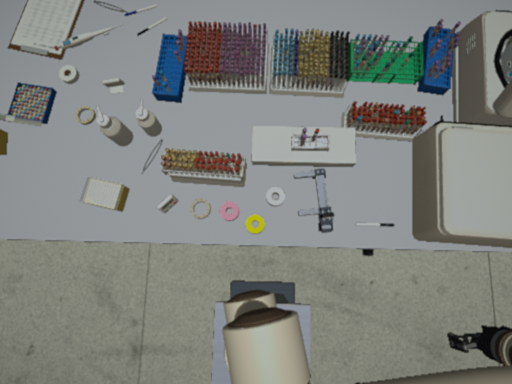

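View pics/side1.png

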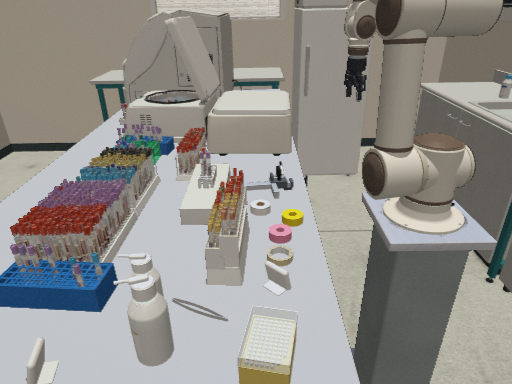

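The top view shows the white roll at about (276,197) and the caliper beam running from (321,170) to (326,230), with its jaws reaching left. Both are confirmed by the depth positions. Next I'll move the wrist camera over them for a finer measurement.

```bash
cat >> h.py <<'E'
def go(p,yaw=None,s=None):
    s=s or bot.read_state(); R=Ro.from_euler('xyz',s['ee_rot'])
    t=R.inv().apply(np.array(p)-s['tcp_pos'])/50
    T=Ro.from_euler('xyz',[np.pi,0,s['ee_rot'][2] if yaw is None else yaw])
    print('T',t.round(3),'R',(np.degrees((R.inv()*T).as_rotvec())/10).round(3))
E
python3 - <<'E'
from h import *
c=bot.calibration('wrist'); print({k:np.round(v,2) for k,v in c.items()})
C=np.load('top.npy'); p=C.reshape(-1,3)
m=(abs(p[:,0]-500)<95)&(abs(p[:,1]+205)<35)&(p[:,2]>15)
q=p[m]; print(m.sum(), np.polyfit(q[:,0],q[:,1],1))
go([470,-120,280],0.0)
E
```

```text
{'fx': np.float64(307.01), 'fy': np.float64(307.01), 'cx': np.float64(261.95), 'cy': np.float64(189.58), 'mount': array([[  -0.  ,   -0.96,   -0.27,   69.04],
       [   1.  ,   -0.  ,    0.  ,    0.  ],
       [  -0.  ,   -0.27,    0.96, -164.02],
       [   0.  ,    0.  ,    0.  ,    1.  ]])}
614 [ 1.02123244e-01 -2.50951256e+02]
T [ 8.646 -6.6   -1.404] R [ 0.    -0.     1.265]
```

Call:
{"fn": "servo_tool", "kwargs": {
  "translation": [
    [9.82,-6.33,-0.82],
    [9.82,-6.33,-0.82],
    [9.82,-6.33,-0.82],
    [9.82,-6.33,-0.82],
    [9.82,-6.33,-0.82],
    [9.82,-6.33,-0.82],
    [9.82,-6.33,-0.82],
    [9.82,-6.33,-0.82],
    [9.82,-6.33,-0.82],
    [9.82,-6.33,-0.82],
    [9.82,-6.33,-0.82],
    [9.82,-6.33,-0.82]
  ],
  "rotation": [
    [0,0,0.69],
    [0,0,0.69],
    [0,0,0.69],
    [0,0,0.69],
    [0,0,0.69],
    [0,0,0.69],
    [0,0,0.69],
    [0,0,0.69],
    [0,0,0.69],
    [0,0,0.69],
    [0,0,0.69],
    [0,0,0.69]
  ]
}}

```text
clock: 2.5
tcp_pos: [529.6, -121.1, 250.8]
ee_rot: [3.141, 0.0, 0.1]
force: [0.1, -0.2, 0.7]
opening: 85.4
finger_force: 0.0
```

```bash
python3 - <<'E'
from h import *
s=bot.read_state(); print(s['tcp_pos'],s['ee_rot'],s['clock'],np.abs(s['joint_velocities']).max(),s['force'])
im,d=bot.get_image('wrist'); n='wrist'; C=cloud(n,d); np.save('wrist.npy',C); np.save('wrist_s.npy',np.r_[s['tcp_pos'],s['ee_rot']])
cv2.imwrite('pics/wrist1.png',im[:,:,::-1])
for t in ['label_roll','caliper','fixed_jaw','moving_jaw','thumb_face','carriage']:
    for i,r in enumerate(bot.trace(n,t)[:3]):
        m=r['mask']&(d>0)
        if m.sum()<5: continue
        np.save(f'm_{t}{i}.npy',m)
        p=C[m]; print(n,t,i,round(r['confidence'],2),r['extent'],np.median(p,0).round(),np.percentile(p,2,0).round(),np.percentile(p,98,0).round(), np.median(im[m],0))
E
```

```text
[ 529.61664189 -121.07587118  250.83950244] [3.14139766e+00 3.14647459e-04 9.96558855e-02] 2.5 0.014075310569835494 [ 0.13374445 -0.18270502  0.70468761]
wrist label_roll 0 0.97 [120.8, 201.1, 169.6, 250.3] [423.  34.  25.] [390.  -0.   2.] [447.  62.  27.] [194. 190.   0.]
wrist label_roll 1 0.87 [49.7, 169.2, 107.9, 219.8] [460. 118.  25.] [429.  90.   1.] [489. 152.  27.] [195. 131. 149.]
wrist label_roll 2 0.57 [169.3, 136.4, 220.5, 189.7] [514. -37.  26.] [483. -67.   1.] [544.  -7.  27.] [187. 189. 190.]
wrist caliper 0 0.66 [249.1, 98.0, 345.2, 264.4] [ 499. -191.   29.] [ 399. -224.    3.] [ 609. -111.   80.] [143. 145. 148.]
wrist fixed_jaw 0 0.9 [251.8, 96.8, 341.4, 120.5] [ 595. -160.   31.] [ 582. -205.   27.] [ 610. -103.   40.] [149. 154. 162.]
wrist fixed_jaw 1 0.75 [1.4, 153.7, 35.0, 206.1] [469. 199.  16.] [433. 190.  -0.] [498. 230.  20.] [126.5 121.  103. ]
wrist moving_jaw 0 0.79 [254.1, 204.1, 310.6, 221.9] [ 464. -150.   29.] [ 441. -183.    1.] [ 472. -117.   31.] [150. 155. 163.]
wrist thumb_face 0 0.8 [303.5, 228.3, 342.2, 247.5] [ 449. -206.   76.] [ 438. -225.   42.] [ 453. -188.   81.] [19. 18. 18.]
wrist carriage 0 0.87 [254.3, 201.5, 343.6, 246.0] [ 457. -190.   35.] [ 423. -224.    6.] [ 475. -120.   80.] [71. 73. 71.]
```

View pics/wrist1.png

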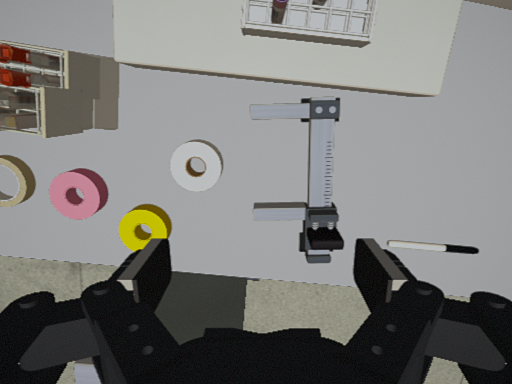

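The wrist view shows the white roll at (196,166) and the mouth between the jaws, rows 120 to 204. The thumb block is at (325,238), and the marker is clear on the right. Now I'll fit the geometry.

```bash
python3 - <<'E'
from h import *
C=np.load('wrist.npy')
def top(f,lo,hi):
    p=C[np.load(f)]; return p[(p[:,2]>lo)&(p[:,2]<hi)]
r=top('m_label_roll2.npy',22,30)[:,:2].astype(np.float32)
print('roll',cv2.minEnclosingCircle(r), r.min(0),r.max(0))
p=C.reshape(-1,3)
for n,lim in [('fj',(570,620,-182,-95)),('mj',(435,485,-182,-95))]:
    q=p[(p[:,0]>lim[0])&(p[:,0]<lim[1])&(p[:,1]>lim[2])&(p[:,1]<lim[3])&(p[:,2]>26)&(p[:,2]<34)]
    print(n,len(q),cv2.minAreaRect(q[:,:2].astype(np.float32)),np.polyfit(q[:,1],q[:,0],1),q.min(0),q.max(0))
q=p[(p[:,0]>488)&(p[:,0]<575)&(p[:,1]>-235)&(p[:,1]<-170)&(p[:,2]>20)&(p[:,2]<28)]
print('beam',len(q),cv2.minAreaRect(q[:,:2].astype(np.float32)),np.polyfit(q[:,0],q[:,1],1),q[:,2].mean())
q=p[(p[:,0]>420)&(p[:,0]<470)&(p[:,1]>-240)&(p[:,1]<-170)&(p[:,2]>74)&(p[:,2]<85)]
print('thumb',len(q),cv2.minAreaRect(q[:,:2].astype(np.float32)),q.min(0),q.max(0))
E
```

```text
roll ((511.85589599609375, -36.04623794555664), 33.09498977661133) [478.99167  -68.774315] [544.9042     -4.1351976]
fj 903 ((588.37841796875, -139.54481506347656), (32.24498748779297, 76.84304809570312), 6.081042289733887) [-1.12475014e-01  5.76666492e+02] [ 576.41683853 -179.45808169   26.06996521] [ 608.41567782 -100.45018662   33.95669693]
mj 651 ((459.542236328125, -149.65037536621094), (18.259572982788086, 66.80062866210938), 6.703552722930908) [-1.18962600e-01  4.42562585e+02] [ 447.41981046 -181.96646368   26.07875991] [ 472.30322399 -115.89905425   32.22688901]
beam 1554 ((531.8834838867188, -197.29025268554688), (89.94346618652344, 30.069782257080078), 6.6662797927856445) [ 1.14859885e-01 -2.57963157e+02] 23.95825782531753
thumb 392 ((444.68084716796875, -207.7147216796875), (14.01127815246582, 39.96319580078125), 6.903318405151367) [ 435.96172751 -227.91638473   74.27779201] [ 453.52567815 -187.41803177   81.75960863]
```

Call:
{"fn": "servo_tool", "kwargs": {
  "translation": [
    [-0.18,-1.73,3.4],
    [-0.18,-1.73,3.4],
    [-0.18,-1.73,3.4],
    [-0.18,-1.73,3.4],
    [-0.18,-1.73,3.4],
    [-0.18,-1.73,4.0],
    [-0.18,-1.73,4.62],
    [-0.18,-1.73,4.62],
    [-0.18,-1.73,4.62],
    [-0.18,-1.73,4.62]
  ],
  "rotation": [
    [0,0,-0.1],
    [0,0,-0.1],
    [0,0,-0.1],
    [0,0,-0.1],
    [0,0,-0.1],
    [0,0,-0.1],
    [0,0,-0.1],
    [0,0,-0.1],
    [0,0,-0.1],
    [0,0,-0.1]
  ]
}}

```text
clock: 4.1
tcp_pos: [513.9, -35.5, 21.9]
ee_rot: [3.141, -0.003, 0.118]
force: [-0.5, -0.3, -0.3]
opening: 85.1
finger_force: 0.0
```

Call:
{"fn": "servo_tool", "kwargs": {
  "translation": [
    [-0.02,0,0.02],
    [-0.02,0,0.02],
    [-0.02,0,0.02],
    [-0.02,0,0.02],
    [-0.02,0,0.02],
    [-0.02,0,0.02],
    [-0.02,0,0.02],
    [-0.02,0,0.02]
  ],
  "rotation": [
    [0,0,0],
    [0,0,0],
    [0,0,0],
    [0,0,0],
    [0,0,0],
    [0,0,0],
    [0,0,0],
    [0,0,0]
  ],
  "grip": -1,
  "force": 25
}}

```text
clock: 5.1
tcp_pos: [511.6, -35.2, 18.8]
ee_rot: [-3.142, -0.0, 0.118]
force: [-0.1, -0.1, 0.5]
opening: 0.1
finger_force: 0.0
```

```bash
python3 - <<'E'
from h import *
im,d=bot.get_image('wrist'); C=cloud('wrist',d); cv2.imwrite('pics/wrist2.png',im[:,:,::-1])
for n in ['wrist','side']:
    if n=='side': im2,d=bot.get_image(n); C=cloud(n,d)
    for r in bot.trace(n,'label_roll')[:4]:
        p=C[r['mask']&(d>0)]; print(n,round(r['confidence'],2),r['extent'],np.median(p,0).round(),np.percentile(p,2,0).round(),np.percentile(p,98,0).round())
a=cv2.resize(im2[150:270,200:350],None,fx=3.2,fy=3.2)
b=np.zeros((384,992,3),np.uint8); b[:,:512]=im; b[:,512:]=a[:384,:480]
cv2.imwrite('pics/b2.png',cv2.resize(b,(800,310))[:,:,::-1])
E
```

```text
wrist 0.84 [202.1, 162.5, 320.4, 270.8] [525. -34.  26.] [494. -66.   5.] [544.  -6.  27.]
wrist 0.8 [146.2, 314.7, 171.3, 340.0] [443.  20.  25.] [437.  -4.  13.] [515.  27. 103.]
wrist 0.7 [1.8, 222.7, 68.4, 339.0] [466. 100.  24.] [430.  89.   1.] [489. 121.  27.]
side 0.69 [283.2, 212.6, 305.1, 225.4] [413.  50.  23.] [384.   4.   2.] [444.  67.  27.]
side 0.58 [269.5, 221.0, 291.0, 243.8] [457. 139.  24.] [425.  95.   3.] [486. 156.  27.]
side 0.57 [247.2, 197.8, 271.4, 213.2] [511. -18.  22.] [479. -60.  -1.] [543.  -2.  27.]
```

View pics/b2.png

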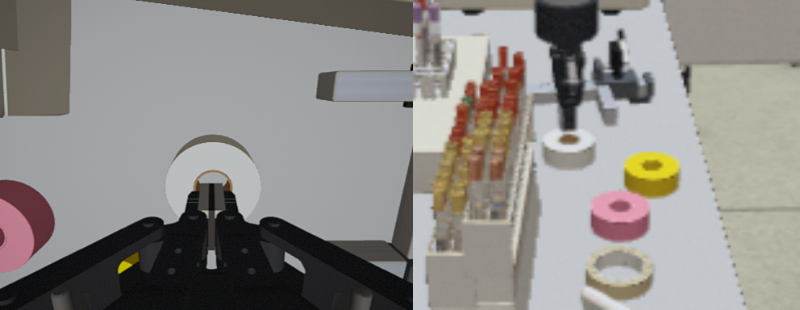

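The left picture shows the fingers shut over or in the core, with the roll unmoved at (512,-36). I'll check the tip height from depth.

```bash
python3 - <<'E'
from h import *
s=bot.read_state(); print(s['tcp_pos'],s['opening'],s['force'])
im,d=bot.get_image('wrist'); C=cloud('wrist',d)
for v in range(200,300,6): print(v,[f"{C[v,u][0]:.0f},{C[v,u][1]:.0f},{C[v,u][2]:.0f}|{im[v,u].sum()//3}" for u in (240,250,256,262,268,276,286)])
E
```

```text
[511.63875552 -35.26005139  18.79188845] 0.1586257360289116 [-0.33259454 -0.85801085  0.03030079]
200 ['529,-21,25|188', '530,-27,26|189', '530,-30,26|188', '530,-33,25|188', '531,-36,26|189', '532,-40,26|188', '532,-46,25|189']
206 ['526,-22,25|188', '527,-27,26|188', '527,-30,26|189', '527,-33,26|188', '528,-37,25|189', '528,-41,26|189', '529,-46,26|189']
212 ['523,-22,26|189', '523,-27,26|192', '523,-31,25|113', '524,-34,25|114', '524,-37,26|109', '525,-41,26|192', '526,-47,27|189']
218 ['519,-22,26|189', '510,-28,0|156', '510,-32,0|165', '511,-35,0|166', '511,-39,-1|164', '511,-44,-1|165', '522,-47,26|189']
224 ['515,-23,25|191', '506,-28,0|166', '506,-32,-1|167', '507,-36,0|166', '507,-40,0|165', '508,-45,0|166', '518,-48,25|125']
230 ['512,-23,27|131', '523,-28,49|68', '523,-31,48|71', '523,-34,49|17', '523,-37,48|68', '504,-45,0|106', '515,-48,26|111']
236 ['509,-23,26|94', '523,-28,56|70', '523,-31,56|73', '523,-34,55|15', '524,-37,55|70', '524,-40,56|65', '511,-49,24|88']
242 ['518,-24,54|17', '523,-29,62|71', '523,-31,62|71', '523,-34,60|18', '524,-36,62|71', '524,-40,62|72
[... 444 characters left out ...]
8|149', '521,-34,78|59', '525,-36,84|115', '525,-39,84|17', '527,-42,87|12']
272 ['523,-26,88|19', '523,-30,87|23', '522,-32,84|18', '518,-34,77|56', '524,-36,88|14', '524,-39,87|15', '525,-42,88|23']
278 ['523,-26,92|9', '524,-30,92|16', '520,-32,85|13', '516,-35,77|58', '523,-36,89|21', '525,-38,92|18', '526,-42,92|14']
284 ['523,-27,95|18', '523,-30,95|11', '519,-32,88|21', '513,-35,77|60', '520,-36,88|25', '524,-38,94|15', '525,-42,94|17']
290 ['523,-27,98|16', '524,-30,98|17', '516,-32,87|32', '510,-35,77|57', '517,-37,88|27', '525,-38,98|15', '528,-40,104|14']
296 ['528,-27,108|13', '523,-30,101|18', '513,-33,86|27', '507,-36,77|54', '515,-37,88|25', '530,-37,109|18', '530,-40,109|14']
```

```bash
python3 - <<'E'
from h import *
im,d=bot.get_image('side'); C=cloud('side',d)
m=(abs(C[...,0]-512)<30)&(abs(C[...,1]+35)<30)&(C[...,2]>10)&(C[...,2]<120)
dark=im.max(2)<90
q=C[m&dark&(d>0)]; print(len(q)); h,e=np.histogram(q[:,2],bins=np.arange(10,125,5)); print(list(zip(e[:-1],h)))
for z0 in range(30,80,6):
    w=q[abs(q[:,2]-z0)<3]; print(z0,len(w),w.min(0).round() if len(w) else '',w.max(0).round() if len(w) else '')
E
```

```text
76
[(np.int64(10), np.int64(0)), (np.int64(15), np.int64(0)), (np.int64(20), np.int64(0)), (np.int64(25), np.int64(0)), (np.int64(30), np.int64(0)), (np.int64(35), np.int64(0)), (np.int64(40), np.int64(1)), (np.int64(45), np.int64(3)), (np.int64(50), np.int64(9)), (np.int64(55), np.int64(5)), (np.int64(60), np.int64(8)), (np.int64(65), np.int64(8)), (np.int64(70), np.int64(6)), (np.int64(75), np.int64(4)), (np.int64(80), np.int64(3)), (np.int64(85), np.int64(6)), (np.int64(90), np.int64(3)), (np.int64(95), np.int64(0)), (np.int64(100), np.int64(3)), (np.int64(105), np.int64(3)), (np.int64(110), np.int64(7)), (np.int64(115), np.int64(7))]
30 0  
36 0  
42 1 [517. -31.  44.] [517. -31.  44.]
48 6 [504. -32.  48.] [514. -18.  51.]
54 8 [504. -26.  51.] [517. -19.  57.]
60 8 [504. -26.  57.] [517. -19.  63.]
66 10 [504. -25.  63.] [517. -18.  69.]
72 7 [504. -25.  69.] [516. -20.  74.]
78 4 [504. -20.  78.] [513. -16.  80.]
```

Both cameras agree: with the fingers shut, the tips stand at z ≈ 45 while the TCP reads 18.8. The real fingertips are therefore about 26 mm behind the reported TCP, not 14 mm ahead. I'll open the fingers and measure where the open tips are before going lower.

Call:
{"fn": "servo_tool", "kwargs": {
  "translation": [
    [0,0,0.1],
    [0,0,0.1],
    [0,0,0.1],
    [0,0,0.1],
    [0,0,0.1],
    [0,0,0.1]
  ],
  "rotation": [
    [0,0,0],
    [0,0,0],
    [0,0,0],
    [0,0,0],
    [0,0,0],
    [0,0,0]
  ],
  "grip": 1
}}

```text
clock: 6.15
tcp_pos: [511.6, -35.3, 13.8]
ee_rot: [3.142, -0.0, 0.118]
force: [0.1, 0.2, -0.2]
opening: 85.8
finger_force: 0.0
```

```bash
python3 - <<'E'
from h import *
s=bot.read_state(); print(s['tcp_pos'],s['opening'])
for n in ['wrist','side']:
    im,d=bot.get_image(n); C=cloud(n,d)
    m=(abs(C[...,0]-512)<16)&(abs(C[...,1]+35)<75)&(C[...,2]>29)&(C[...,2]<100)&(im.max(2)<110)&(d>0)
    q=C[m]
    for lo,hi in [(-115,-37),(-34,40)]:
        w=q[(q[:,1]>lo)&(q[:,1]<hi)]
        if len(w)>3:
            z=np.percentile(w[:,2],[0,2,5]); b=w[w[:,2]<z[1]+8]; print(n,lo,len(w),z.round(1),b.min(0).round(1),b.max(0).round(1))
cv2.imwrite('pics/wrist3.png',bot.get_image('wrist')[0][:,:,::-1])
E
```

```text
[511.64618584 -35.2638974   13.83233278] 85.78257853691302
wrist -115 2578 [48.4 51.3 53.5] [506.5 -89.2  48.4] [528.  -75.8  59.3]
wrist -34 4662 [47.7 51.9 54.9] [496.    6.   47.7] [518.8  21.2  59.9]
side -115 20 [49.3 50.1 51.2] [519.6 -78.1  49.3] [526.2 -73.8  56.9]
side -34 67 [50.2 52.7 55.8] [498.6  12.8  50.2] [513.9  22.3  60.3]
```

View pics/wrist3.png

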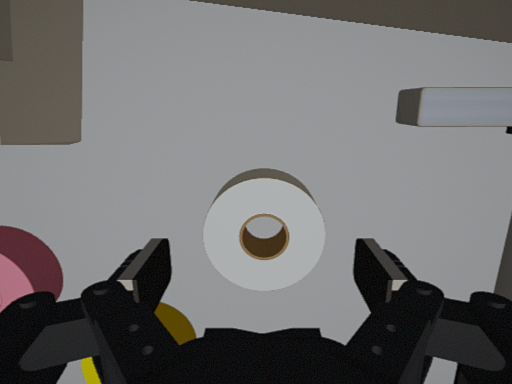

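The picture shows the open fingers straddling the white roll, centred at (264,235), with the tips about 48 mm high (TCP + 34). I'll go 37 mm lower.

Call:
{"fn": "servo_tool", "kwargs": {
  "translation": [
    [0,0,0.4],
    [0,0,0.6],
    [0,0,0.74],
    [0,0,0.74],
    [0,0,0.74],
    [0,0,0.74]
  ],
  "rotation": [
    [0,0,0],
    [0,0,0],
    [0,0,0],
    [0,0,0],
    [0,0,0],
    [0,0,0]
  ]
}}

```text
clock: 7.05
tcp_pos: [512.0, -35.3, -22.7]
ee_rot: [3.141, -0.001, 0.118]
force: [0.1, 0.3, -0.1]
opening: 85.6
finger_force: 0.0
```

Call:
{"fn": "servo_tool", "kwargs": {
  "translation": [
    [0,0,0],
    [0,0,0],
    [0,0,0],
    [0,0,0],
    [0,0,0],
    [0,0,0]
  ],
  "rotation": [
    [0,0,0],
    [0,0,0],
    [0,0,0],
    [0,0,0],
    [0,0,0],
    [0,0,0]
  ],
  "grip": -1,
  "force": 25
}}

```text
clock: 7.8
tcp_pos: [511.8, -35.3, -22.6]
ee_rot: [3.141, -0.001, 0.118]
force: [-2.8, 0.3, 5.8]
opening: 64.5
finger_force: 27.6
```

Call:
{"fn": "servo_tool", "kwargs": {
  "translation": [
    [0,0,-0.1],
    [0,0,-0.1],
    [0.12,0.5,-0.1],
    [0.24,1.0,-0.1],
    [0.36,1.45,-0.1],
    [0.46,1.85,-0.1],
    [0.46,1.85,-0.1],
    [0.46,1.85,-0.1],
    [0.46,1.85,-0.1],
    [0.46,1.85,-0.1]
  ],
  "rotation": [
    [0,0,0],
    [0,0,0],
    [0,0,0],
    [0,0,0],
    [0,0,0],
    [0,0,0],
    [0,0,0],
    [0,0,0],
    [0,0,0],
    [0,0,0]
  ]
}}

```text
clock: 9.05
tcp_pos: [545.3, -123.9, -18.1]
ee_rot: [3.142, -0.0, 0.119]
force: [0.5, -0.1, -0.8]
opening: 64.4
finger_force: 27.9
```

```bash
python3 - <<'E'
from h import *
im,d=bot.get_image('wrist'); C=cloud('wrist',d)
cv2.imwrite('pics/wrist4.png',im[:,:,::-1])
for t in ['label_roll','fixed_jaw','moving_jaw']:
    for r in bot.trace('wrist',t)[:2]:
        p=C[r['mask']&(d>0)]; print(t,round(r['confidence'],2),r['extent'],np.median(p,0).round(),np.percentile(p,2,0).round(),np.percentile(p,98,0).round())
E
```

```text
label_roll 0.88 [183.6, 188.1, 336.6, 330.5] [ 549. -123.   30.] [ 519. -153.    9.] [577. -94.  31.]
```

View pics/wrist4.png

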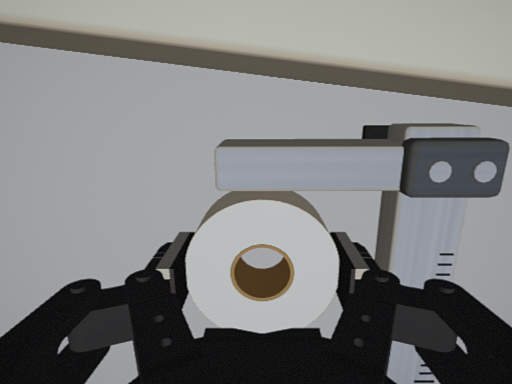

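The roll is held in the mouth, lifted about 4 mm and close to the fixed jaw, with a gap between the finger and the beam. I'll lower it, open a little and rise.

Call:
{"fn": "servo_tool", "kwargs": {
  "translation": [
    [0,0,0.05],
    [0,0,0.09],
    [0,0,0.09],
    [0,0,0.09]
  ],
  "rotation": [
    [0,0,0],
    [0,0,0],
    [0,0,0],
    [0,0,0]
  ]
}}

```text
clock: 9.75
tcp_pos: [545.3, -124.4, -22.6]
ee_rot: [-3.142, -0.0, 0.118]
force: [-1.5, -0.1, 3.9]
opening: 64.9
finger_force: 28.3
```

Call:
{"fn": "servo_tool", "kwargs": {
  "translation": [
    [0,0,0],
    [0,0,0],
    [0,0,0],
    [0,0,0]
  ],
  "rotation": [
    [0,0,0],
    [0,0,0],
    [0,0,0],
    [0,0,0]
  ],
  "grip": 0.76
}}

```text
clock: 10.25
tcp_pos: [545.3, -124.4, -22.8]
ee_rot: [-3.142, 0.0, 0.118]
force: [0.7, 0.8, -0.8]
opening: 74.7
finger_force: 0.0
```

Call:
{"fn": "servo_tool", "kwargs": {
  "translation": [
    [0,0,-0.3],
    [0,0,-1],
    [0,0,-2],
    [0,0,-3],
    [0,0,-4],
    [0,0,-4],
    [0,0,-4],
    [0,0,-4]
  ],
  "rotation": [
    [0,0,0],
    [0,0,0],
    [0,0,0],
    [0,0,0],
    [0,0,0],
    [0,0,0],
    [0,0,0],
    [0,0,0]
  ]
}}

```text
clock: 11.25
tcp_pos: [544.7, -124.3, 176.1]
ee_rot: [-3.141, 0.002, 0.118]
force: [-0.8, 0.3, -0.9]
opening: 75.3
finger_force: 0.0
```

```bash
python3 - <<'E'
from h import *
s=bot.read_state(); print(s['tcp_pos'],s['ee_rot'],s['clock'],s['force'])
im,d=bot.get_image('wrist'); C=cloud('wrist',d); p=C.reshape(-1,3)
cv2.imwrite('pics/wrist5.png',im[:,:,::-1])
for t in ['label_roll','fixed_jaw','moving_jaw','thumb_face']:
    for r in bot.trace('wrist',t)[:2]:
        q=C[r['mask']&(d>0)]; print(t,round(r['confidence'],2),r['extent'],np.median(q,0).round(),np.percentile(q,2,0).round(),np.percentile(q,98,0).round())
        if t=='label_roll': print(cv2.minEnclosingCircle(q[(q[:,2]>22)&(q[:,2]<30)][:,:2].astype(np.float32)))
q=p[(p[:,0]>420)&(p[:,0]<470)&(p[:,1]>-240)&(p[:,1]<-170)&(p[:,2]>74)&(p[:,2]<85)]
if len(q)>10: print('thumb',len(q),cv2.minAreaRect(q[:,:2].astype(np.float32)))
E
```

```text
[ 544.73513847 -124.2697651   176.05756283] [-3.14090954e+00  1.93554296e-03  1.17861264e-01] 11.25 [-0.83058641  0.34683011 -0.86538643]
label_roll 0.81 [0.0, 188.8, 73.7, 253.5] [461. 117.  25.] [428.  90.   1.] [489. 151.  27.]
((457.2411193847656, 122.6519775390625), 33.929683685302734)
label_roll 0.75 [85.1, 232.6, 142.3, 288.6] [428.  38.  25.] [393.   7.   3.] [447.  62.  27.]
((414.6542053222656, 33.061100006103516), 33.577632904052734)
fixed_jaw 0.89 [241.4, 116.1, 353.6, 139.6] [ 595. -155.   30.] [ 581. -203.   13.] [ 609. -102.   39.]
moving_jaw 0.56 [246.2, 232.8, 310.6, 259.9] [ 465. -150.   29.] [ 451. -183.    5.] [ 472. -118.   31.]
thumb_face 0.83 [307.7, 265.8, 346.6, 296.6] [ 449. -202.   71.] [ 439. -218.   41.] [ 452. -187.   81.]
thumb 470 ((445.0353698730469, -204.81796264648438), (13.465144157409668, 34.9190788269043), 6.662982940673828)
```

View pics/wrist5.png

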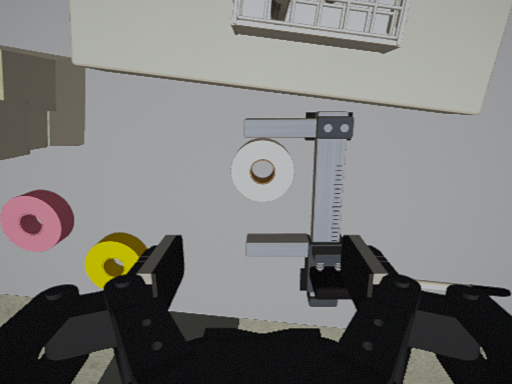

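The roll stands free in the mouth at (262,170), near the fixed jaw. Next I'll shut the fingers and bring them behind the thumb block.

Call:
{"fn": "servo_tool", "kwargs": {
  "translation": [
    [-2.84,1.42,0],
    [-2.84,1.42,0],
    [-2.84,1.42,0],
    [-2.84,1.42,0],
    [-2.84,1.42,1.0],
    [-2.84,1.42,2.0],
    [-2.84,1.42,2.6],
    [-2.84,1.42,3.1],
    [-2.84,1.42,3.1],
    [-2.84,1.42,3.1],
    [-2.84,1.42,3.1]
  ],
  "rotation": [
    [0,0,0],
    [0,0,0],
    [0,0,0],
    [0,0,0],
    [0,0,0],
    [0,0,0],
    [0,0,0],
    [0,0,0],
    [0,0,0],
    [0,0,0],
    [0,0,0]
  ],
  "grip": -1
}}

```text
clock: 12.88
tcp_pos: [413.5, -211.9, 23.6]
ee_rot: [3.141, -0.002, 0.118]
force: [-0.5, 0.1, 0.5]
opening: -0.1
finger_force: 0.0
```

```bash
cat > m.py <<'E'
from h import *
s=bot.read_state(); print(np.round(s['tcp_pos'],1),s['clock'],np.round(s['force'],1))
B=np.array([531.88,-197.29]); ex=np.array([.9932,.1167]); ey=np.array([-.1167,.9932])
im,d=bot.get_image('wrist'); C=cloud('wrist',d)
X=(C[...,:2]-B)@ex; Y=(C[...,:2]-B)@ey; Z=C[...,2]; ok=d>0
print('tcp cal',((np.array(s['tcp_pos'])[:2]-B)@ex).round(1),((np.array(s['tcp_pos'])[:2]-B)@ey).round(1))
def rep(n,m):
    if m.sum()>8: print(n,m.sum(),'X',np.percentile(X[m],[1,50,99]).round(1),'Y',np.percentile(Y[m],[1,99]).round(1),'Z',np.percentile(Z[m],[1,99]).round(1))
rep('mjaw',ok&(Z>27)&(Z<33)&(Y>25)&(Y<95)&(X<20)&(X>-100)&(im.max(2)<175))
rep('fjaw',ok&(Z>28.5)&(Z<33)&(Y>25)&(Y<95)&(X>45)&(X<100))
rep('roll',ok&(Z>20)&(Z<28)&(Y>25)&(Y<110)&(X>-60)&(X<62)&(im.min(2)>150))
rep('thumbtop',ok&(Z>76)&(Z<84)&(abs(Y)<30)&(X>-96)&(X<0))
E
python3 m.py; python3 -c "
from h import *
im,d=bot.get_image('wrist');cv2.imwrite('pics/wrist6.png',im[:,:,::-1])"
```

```text
[ 413.5 -211.9   23.6] 12.875 [-0.5  0.1  0.5]
tcp cal -119.3 -0.7
mjaw 657 X [-75.6 -58.7 -57.7] Y [25.7 88.5] Z [27.3 30.7]
roll 1204 X [-11.2  -6.5  -3.5] Y [51.6 89.9] Z [24.  27.6]
thumbtop 3600 X [-94.4 -87.3 -81.4] Y [-19.5  18.6] Z [76.4 81.1]
```

View pics/wrist6.png

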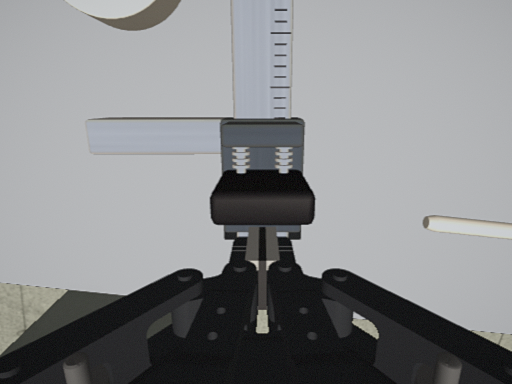

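The fingers are shut behind the black block (top at (262,197)), centred on it, about 14 mm from its face. I'll now push slowly.

Call:
{"fn": "servo_tool", "kwargs": {
  "translation": [
    [0.1,0,0],
    [0.2,0,0],
    [0.3,0,0],
    [0.4,0,0],
    [0.5,0,0],
    [0.6,0,0],
    [0.7,0,0],
    [0.8,0,0],
    [0.9,0,0],
    [1.0,0,0],
    [1.1,0,0],
    [1.1,0,0]
  ],
  "rotation": [
    [0,0,0],
    [0,0,0],
    [0,0,0],
    [0,0,0],
    [0,0,0],
    [0,0,0],
    [0,0,0],
    [0,0,0],
    [0,0,0],
    [0,0,0],
    [0,0,0],
    [0,0,0]
  ]
}}

```text
clock: 14.48
tcp_pos: [467.8, -205.1, 22.2]
ee_rot: [3.142, -0.0, 0.118]
force: [0.5, 0.3, 0.1]
opening: 0.1
finger_force: 0.0
```

```bash
sed -i 's/X>-96/X>-100/' m.py; python3 m.py
```

```text
[ 467.8 -205.1   22.2] 14.475 [0.5 0.3 0.1]
tcp cal -64.6 -0.3
mjaw 705 X [-32.5 -16.  -14.6] Y [25.8 88.9] Z [27.1 30.7]
roll 12334 X [-9.7 23.3 49.9] Y [ 39.7 101.8] Z [24.3 27.4]
thumbtop 4199 X [-72.7 -45.6 -38.6] Y [-19.2  18.7] Z [76.4 83. ]
```

Call:
{"fn": "servo_tool", "kwargs": {
  "translation": [
    [0.06,0,0],
    [0.12,0,0],
    [0.18,0,0],
    [0.22,0,0],
    [0.26,0,0],
    [0.26,0,0],
    [0.26,0,0]
  ],
  "rotation": [
    [0,0,0],
    [0,0,0],
    [0,0,0],
    [0,0,0],
    [0,0,0],
    [0,0,0],
    [0,0,0]
  ]
}}

```text
clock: 15.4
tcp_pos: [479.2, -203.7, 22.2]
ee_rot: [-3.142, 0.002, 0.117]
force: [-8.7, -0.1, 3.9]
opening: -0.0
finger_force: 4.1
```

```bash
python3 m.py
```

```text
[ 479.2 -203.7   22.2] 15.4 [-8.7 -0.1  3.9]
tcp cal -53.1 -0.2
mjaw 727 X [-25.1  -8.7  -7.4] Y [25.9 88.9] Z [27.3 30.7]
fjaw 1223 X [57.6 59.4 61.3] Y [25.8 88.2] Z [28.5 31.5]
roll 12202 X [-5.7 28.1 56.2] Y [ 39.7 101.9] Z [24.3 27.4]
thumbtop 4142 X [-60.7 -34.1 -27.2] Y [-19.2  18.8] Z [76.3 82.9]
```

Call:
{"fn": "servo_tool", "kwargs": {
  "translation": [
    [0.02,0,0],
    [0.04,0,0],
    [0.04,0,0],
    [0.04,0,0]
  ],
  "rotation": [
    [0,0,0],
    [0,0,0],
    [0,0,0],
    [0,0,0]
  ]
}}

```text
clock: 15.95
tcp_pos: [480.8, -203.5, 22.2]
ee_rot: [-3.142, 0.003, 0.117]
force: [-10.3, -0.9, 4.7]
opening: 0.0
finger_force: 5.3
```

```bash
python3 m.py
```

```text
[ 480.8 -203.5   22.2] 15.95 [-10.3  -0.9   4.7]
tcp cal -51.5 -0.2
mjaw 767 X [-25.2  -8.6  -7.3] Y [25.6 88.9] Z [27.2 30.8]
fjaw 1775 X [57.6 60.2 62.8] Y [25.7 88.3] Z [28.6 31.4]
roll 12108 X [-5.6 28.  56.2] Y [ 39.6 101.7] Z [24.3 27.4]
thumbtop 4153 X [-58.7 -32.6 -25.6] Y [-19.2  18.7] Z [76.3 82.6]
```

Call:
{"fn": "servo_tool", "kwargs": {
  "translation": [
    [0.03,0,0],
    [0.03,0,0],
    [0.03,0,0],
    [0.03,0,0]
  ],
  "rotation": [
    [0,0,0],
    [0,0,0],
    [0,0,0],
    [0,0,0]
  ]
}}

```text
clock: 16.5
tcp_pos: [482.0, -203.4, 22.2]
ee_rot: [3.142, 0.003, 0.117]
force: [-11.6, -1.2, 6.1]
opening: 0.0
finger_force: 6.1
```

Call:
{"fn": "servo_tool", "kwargs": {
  "translation": [
    [-0.05,0,0],
    [-0.1,0,0],
    [-0.2,0,0],
    [-0.4,0,0],
    [-0.6,0,0],
    [-0.6,0,-0.6],
    [-0.6,0,-1.5],
    [-0.6,0,-2.5],
    [-0.6,0,-3.2],
    [-0.6,0,-3.2],
    [-0.6,0,-3.2],
    [-0.6,0,-3.2]
  ],
  "rotation": [
    [0,0,0],
    [0,0,0],
    [0,0,0],
    [0,0,0],
    [0,0,0],
    [0,0,0],
    [0,0,0],
    [0,0,0],
    [0,0,0],
    [0,0,0],
    [0,0,0],
    [0,0,0]
  ]
}}

```text
clock: 18.0
tcp_pos: [453.2, -206.5, 180.9]
ee_rot: [-3.141, 0.002, 0.118]
force: [0.0, 0.5, -0.9]
opening: -0.1
finger_force: 0.0
```

```bash
python3 m.py;  python3 -c "
from h import *
im,d=bot.get_image('wrist');cv2.imwrite('pics/wrist7.png',im[:,:,::-1])"
```

```text
[ 453.2 -206.5  180.9] 18.0 [ 0.   0.5 -0.9]
tcp cal -79.2 0.0
mjaw 289 X [-25.2 -13.4  -7.7] Y [25.7 89.2] Z [27.3 31.2]
fjaw 1411 X [58.1 66.6 75. ] Y [25.8 88.7] Z [28.6 31.8]
roll 3238 X [-5.8 26.7 56.5] Y [ 39.4 102. ] Z [24.  27.7]
thumbtop 719 X [-44.8 -37.9 -31.9] Y [-19.8  18.9] Z [77.1 81.7]
```

View pics/wrist7.png

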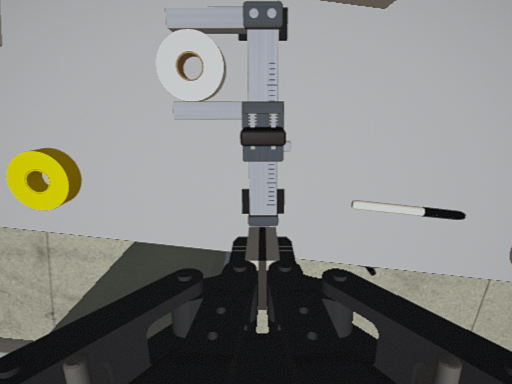

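The roll lies flat at (190,66) with both jaws against it (gap about 66 mm). The thumb block has sprung back and the arm is clear, so I'll hand it in.

```bash
python3 -c "
from station import bot
print(bot.job_done())"
```

```text
the job is handed in; nothing more can be done
None
```

The job is handed in: the white label roll lies flat in the caliper with both jaws closed on it, after a final thumb-block push of about 12 N (roughly 10 N on the roll), the arm is clear, and I saw nothing else on the bench disturbed.

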